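# Unlock the scrap caddy, hold it open with its lever and let the lid down softly

### The arm

A 7-joint arm with a two-finger parallel gripper is mounted at the origin on a cart in front of the work surface, level with it; the furniture and walls round the work are solid. World frame = base frame: x ahead of the robot, y to its left, z up, the work surface at z = 0. Lengths are in m, angles in rad, forces in N, time in s.
With the tool pointing down it reaches from about 0.4 to 0.85 m from the base axis. Payload 10.4 kg.
Tool frame: the origin (TCP) lies midway between the tips of the shut fingers; the grasp point (between the pads) lies 19 mm behind it (manip.hold_point_z is the distance from the TCP to the grasp point, in m); z points along the fingers, y is the line along which they close (so a half turn about z gives the same grasp; the last joint's range is limited). The gripper opens to 85 mm and grips with 20 to 120 N. Pads are 22 mm wide; open, the fingers measure 114 mm over their backs; the gripper's body (76 mm by 85 mm) begins 54 mm behind the grasp point. The pads swing forward as they close: fully open they stand 13 mm farther back than shut.
Start: joints at [-1.128, 0.332, -0.065, 1.46, 0.022, 1.35, -0.088], TCP at [0.281, 0.558, 0.231] pointing down, gripper open.
Joint ranges: [-2.6, 2.6], [-0.5, 2.12], [-1.47, 1.34], [0.16, 2.42], [-1.27, 4.41], [0.06, 2.06], [-2.6, 2.6]. Speed limits (rad/s): [2.22, 2.22, 2.79, 2.79, 3.14, 3.14, 3.14].

### API

Orientations are given as a unit quaternion [x, y, z, w].
In Python, from workcell import manip, eyes, job gives the robot as it stands.
- The arm moves only by the shell command python3 -m crank 'ROWS' [FORCE]. ROWS is JSON, a list that holds one entry, the list of rows, each a list of 7 numbers: the finger opening in cm, from 0 to 8.54, then the shift along the world's x, y, z in cm, then the turn, a rotation vector about the world's x, y, z in degrees. In form: [[[hand, x, y, z, ax, ay, az], ...]]. A call has 1 to 20 rows; each row shifts and turns the commanded pose from where the row before left it; what a row does not reach is not made up. A row lasts 1/8 s, in which the tool goes at most 62.5 mm and 10.7 degrees, less where a joint would pass 70% of its speed; a pose out of reach is approached as far as the arm can. A call with a gripper value outside its range is refused whole. The fingers move at their own pace and stop on an object; FORCE is the grip in N (left out, the last holds). Time passes only in rows, so rows that do not move let the fingers close. It gives the time, the measured TCP pose, the force, the opening and the grip force at its end, in the units of the state.
- manip.get_obs(): the state, without advancing time (a new reading comes with each control period).
- eyes.camera(name): name is "scene" or "top" or "wrist"; returns (picture, depth): 480x640x3 uint8, red, green, blue; 480x640 float32, m along the optical axis (not along the pixel's ray), 0 where there is no reading.
- eyes.camera_params(name): a dict with "fx", "fy", "cx", "cy" (pixels), "dist" ([k1, k2, p1, p2, k3] as OpenCV has them; the pictures are not rectified), "world_from_camera" (4x4, takes a point from camera to world coordinates); the wrist camera has in their place "hand_eye" (4x4, takes a point from camera to tool coordinates, whose origin is the TCP and whose axes are the flange's). Camera axes: x right, y down, z forward; pixel columns grow to the right and rows downward; lengths in m; the calibration is good to about 2 mm. A picture is of the moment at which its call begins: read the wrist's pose just before it. camera_params takes no time and is no camera call.
- job.hand_in(): hands the job in; it is judged then, once.
The state is a dict: "clock": time; "joint_pos": joint angles; "joint_velocities": joint speeds; "tau": joint torques, N m; "position": TCP position; "ee_rot": TCP orientation; "ft_force": force on the tool from outside, world axes, zero at the start; "torque": the same for the moment, N m; "grip_width": opening from 0.0 (shut) to 1.0 (fully open); "grasp_force": force on a finger pad.
Only numpy, scipy, OpenCV 4.12 (cv2) and the standard library are available. Lean on these libraries where they do the work, as an engineer would, in place of code of your own. Each camera call takes 0.05 s, during which the arm holds its last target. There are 200 camera calls.

### The job

The lid of the scrap caddy is locked: push the lock tab beside the lever in towards the lever as far as it goes. Then press the lever down until the lid stands wide open, keep it open for three seconds while I drop my peelings in, and ease the lever back up slowly so that the lid shuts without slamming. Only push and press with the fingers: pick nothing up, keep off the lid itself, and leave the other things standing where they are.

Things in the scene. Friction and masses are not known exactly. Their poses are not given: they have to be found in the camera images.
- caddy: Scrap caddy: steel bin on a black plinth, fixed, 170 deep (x) x 160 wide (y) x 164 mm high with lid shut. Origin: centre of its underside, on the worktop; own +x points from the lever side to the rear, y left, z up. Front wall at own x -85 mm. A steel foot, 6 mm thick, 112 mm wide, reaches to own x -157 mm and carries lever and lock. Wall cabinets hang 0.48 m over the worktop from x 0.55 m on.
- lever (a joint): Lever in front, rad: 0 = up, 0.48 = fully down. Two rods carry a black ribbed tread 38 x 76 x 7 mm. Pivot along own y at own x -92, z 55 mm. The tread, 96 mm before the pivot, sinks from 83 to 36 mm above the worktop. Lid angle = 2.7 x lever angle. 5 to 9 N press it, 2 to 4 N hold it down; let go, it springs up and the lid slams. Locked, it moves only about 0.04 rad.
- lid (a joint): Flat steel lid, 176 x 166 mm, hinged along the rear of the rim; rad, 0 = shut, 1.30 = fully open (a stop). It opens up and to the rear, away from the lever, and falls shut by its own weight.
- lock (a joint): Lock slide, m: 0 = locked (a tooth stands under the left rod of the lever), 0.020 = unlocked, at its stop (the tooth stands between the rods). It slides straight along own -y of the caddy, needs about 2 N and stays where it is left.
- lever_tread (a point): Middle of the upper face of the lever's tread; it moves with the lever. Press here. It lies 103 mm in front of the caddy's front wall.
- lock_tab (a point): Middle of the outer (left, own +y) face of the upright black lock tab, 40 mm above the worktop. The tab is 50 mm long (own x; this point 6 mm nearer its front end), 8 mm thick, from 14 to 62 mm above the worktop. Locked, this face is 70 mm left of the lever's middle line and 79 mm before the front wall. Push it in own -y.
- garlic: Garlic bulb, 55 mm, standing to the left of the lever; bystander. Origin: centre of its underside.
- bowl: Small plain bowl, 85 mm across, 40 mm high, standing to the right of the lever; bystander. Origin: centre of its underside.
- artichoke_half: Half an artichoke, 116 x 120 x 66 mm; bystander on the left. Origin: centre of its underside.
- mug: Mug with handle, 80 mm across, 89 mm high; bystander on the left. Origin: centre of its underside.
- salt: Salt shaker, 44 mm across, 90 mm high; bystander. Origin: centre of its underside.
- tin: Low food tin, 86 mm across, 40 mm high; bystander on the left. Origin: centre of its underside.

How it is judged:
On the way, in this order (a step that is already met when the one before it is completed fails the run):
1. the lock tab is pushed in, with the lid still shut (value of joint lock above 0.014 m and value of joint lid below 0.2 rad), for 0.1 s.
2. the lever is pressed and the lid stands wide open for the three seconds (2.7 s are enough) (value of joint lid above 1.1 rad and contact force between the fingers and lever above 0.3 N), for 2.7 s.
At the end, for the whole second after the job is handed in: The lid is shut (below 0.04 rad), the lever is up (below 0.02 rad), the lock is still pushed in (over 13 mm) and the six bystanders are within 30 mm of where they stood (value of joint lid below 0.04 rad and value of joint lever below 0.02 rad and value of joint lock above 0.013 m and distance of each of garlic, bowl, artichoke_half, mug, salt, tin from where it was at the start of the episode below 0.03 m); the robot touches nothing.
It fails at once if the lid drops: it closes faster than 2.5 rad/s (the lever's tread rising faster than about 90 mm/s) (velocity of joint lid below -2.5 rad/s).
It fails at once if the robot touches the lid itself (contact force between any of the fingers, the arm and lid above 0.5 N).
It fails at once if a bystander is pushed 30 mm away or picked up (distance of any of garlic, bowl, artichoke_half, mug, salt, tin from where it was at the start of the episode above 0.03 m).
It also fails if it takes over 56 s, if anything falls off the work surface, if the arm or the gripper's body presses on something with over 40 N, if the wrist force passes 120 N, or if a joint passes its speed limit or range.

## Working session

There is one attempt and no reset: what is moved stays moved. The work goes in short steps, Python scripts to look and compute and a shell command to move; the robot and the scene stay as the last step left them, time stands still between calls to the robot, and variables do not carry over. Pictures are saved under pics/ and viewed, at most 10 in all, crops included, and the job is handed in when it is done.

```bash
mkdir -p pics; cat > h.py <<'E'
import numpy as np, cv2
from workcell import manip, eyes, job
def grab(name,fn):
    o=manip.get_obs(); im,d=eyes.camera(name); p=eyes.camera_params(name)
    cv2.imwrite('pics/'+fn+'.png',im[:,:,::-1]); np.savez('pics/'+fn+'.npz',im=im,d=d)
    return im,d,p
def cloud(d,p):
    K=np.array([[p['fx'],0,p['cx']],[0,p['fy'],p['cy']],[0,0,1.]])
    v,u=np.mgrid[:480,:640]
    q=cv2.undistortPoints(np.stack([u,v],-1).reshape(-1,1,2).astype(float),K,np.array(p['dist'],float)).reshape(480,640,2)
    P=np.concatenate([q*d[...,None],d[...,None]],-1)
    T=np.array(p['world_from_camera']); W=P@T[:3,:3].T+T[:3,3]; W[d==0]=np.nan
    return W
E
python3 - <<'E'
from h import *
for n in('scene','top'):
    im,d,p=grab(n,n+'1'); np.save('pics/%s1W.npy'%n,cloud(d,p))
o=manip.get_obs(); print(o['clock'],o['position'],o['ee_rot'],o['ft_force'],o['grip_width'],manip.hold_point_z)
E
```

```text
0.1 [0.2805815  0.5580969  0.23058268] [ 2.30790218e-01  9.73003308e-01 -6.53163986e-04 -1.02829174e-04] [-0.43441764  0.01277296  0.83133193] 1.0038140859863567 0.0187
```

View pics/scene1.png

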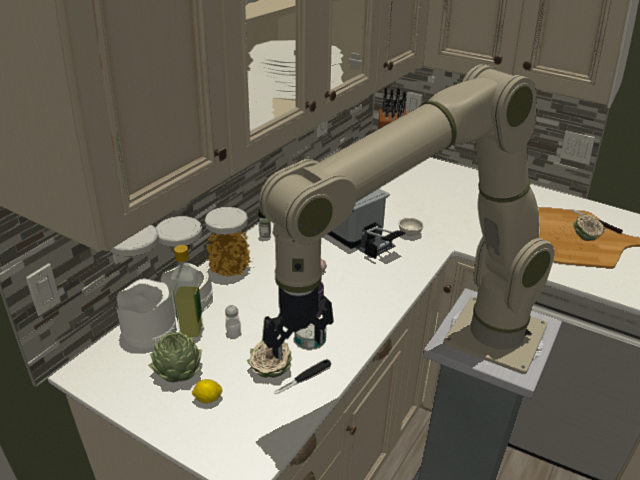

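View pics/top1.png

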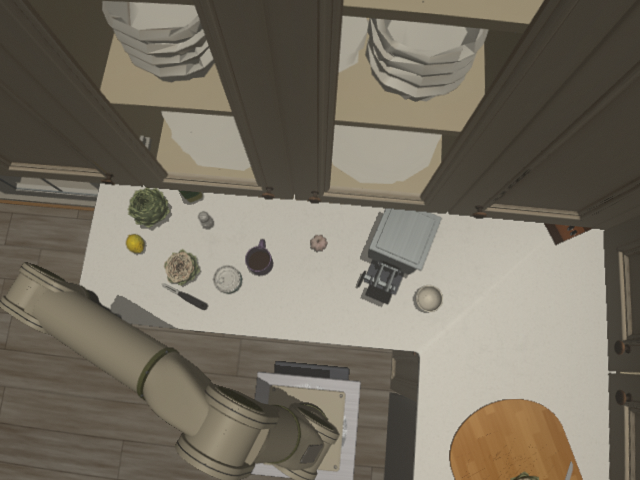

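The top view shows the lid at about (405,238), the tread at (380,288), the lock tab at (361,281), the bowl at (428,298) and the garlic at (318,242). Next I measure them.

```bash
python3 - <<'E'
from h import *
W=np.load('pics/top1W.npy'); im=np.load('pics/top1.npz')['im']
sub=np.zeros((480,640),bool); sub[200:320,345:450]=1
z=W[...,2]
m=sub&(z>.15)&(z<.18); pts=W[m]
print('lid n',m.sum(),pts.mean(0),'zmed',np.median(pts[:,2]))
print(cv2.minAreaRect((pts[:,:2]*1000).astype(np.float32)))
for lo,hi,n in((.07,.095,'tread'),(.05,.068,'tab')):
    m=sub&(z>lo)&(z<hi); v,u=np.nonzero(m); 
    k=(v>255); print(n,k.sum(),[(int(a),int(b),*np.round(W[b,a],3)) for a,b in list(zip(u[k],v[k]))[::max(1,k.sum()//25)]])
for n,(u,v,r) in dict(garlic=(318,242,9),bowl=(428,298,14),mug=(259,260,14)).items():
    w=W[v-r:v+r,u-r:u+r].reshape(-1,3); w=w[w[:,2]>.012]; print(n,np.nanmin(w,0),np.nanmax(w,0))
c=cv2.resize(im[195:320,340:460],None,fx=6,fy=6,interpolation=cv2.INTER_CUBIC)[150:750]
cv2.imwrite('pics/c1.png',c[:,:,::-1])
E
```

```text
lid n 2942 [ 0.5796862  -0.24663708  0.16184482] zmed 0.1620068421366616
((590.0443725585938, -246.007568359375), (167.00897216796875, 175.66685485839844), 72.7504653930664)
tread 399 [(373, 256, np.float64(0.53), np.float64(-0.164), np.float64(0.078)), (379, 259, np.float64(0.522), np.float64(-0.183), np.float64(0.075)), (387, 262, np.float64(0.514), np.float64(-0.208), np.float64(0.079)), (396, 265, np.float64(0.507), np.float64(-0.235), np.float64(0.085)), (400, 268, np.float64(0.501), np.float64(-0.25), np.float64(0.071)), (399, 271, np.float64(0.492), np.float64(-0.248), np.float64(0.07)), (376, 281, np.float64(0.453), np.float64(-0.178), np.float64(0.079)), (370, 286, np.float64(0.435), np.float64(-0.161), np.float64(0.082)), (389, 287, np.float64(0.439), np.float64(-0.22), np.float64(0.071)), (368, 289, np.float64(0.426), np.float64(-0.156), np.float64(0.079)), (367, 290, np.float64(0.422), np.float64(-0.152), np.float64(0.085)), (382, 290, np.float64(0.427), np.float64(-0.198), np.float64(0.081)), (379, 291, np.float64(0.423), np.float64(-0.189), np.float64(0.077)), (373, 292
[... 2465 characters left out ...]
.476), np.float64(-0.228), np.float64(0.062)), (378, 278, np.float64(0.464), np.float64(-0.185), np.float64(0.068)), (377, 279, np.float64(0.461), np.float64(-0.182), np.float64(0.068)), (359, 281, np.float64(0.453), np.float64(-0.129), np.float64(0.05)), (359, 282, np.float64(0.448), np.float64(-0.128), np.float64(0.059)), (391, 283, np.float64(0.453), np.float64(-0.226), np.float64(0.067)), (388, 285, np.float64(0.446), np.float64(-0.217), np.float64(0.067))]
garlic [ 0.54274171 -0.01649941  0.01647351] [0.59255946 0.03592136 0.05951035]
bowl [ 0.37976924 -0.39005393  0.01203086] [ 0.4625838  -0.31290944  0.04625865]
mug [0.446513   0.14729833 0.01300039] [0.54053919 0.22633729 0.09762496]
```

View pics/c1.png

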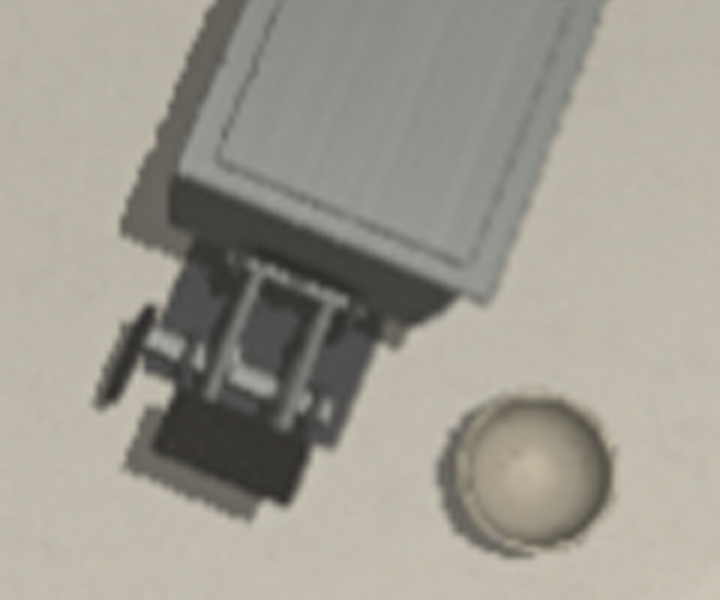

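The lid fit is centred at (0.590,-0.246) and measures 167x176 mm, matching the real lid. Its yaw is -17.25°. That puts the tread at about (0.411,-0.190) and the tab face at about (0.454,-0.130), and the cloud agrees with both. I'll move over to a point beside the tab with the fingers shut and turned to the caddy's axes.

```bash
python3 -m crank '[[[0,1.6,-4.7,0,0,0,0.7],[0,1.6,-4.7,0,0,0,0.7],[0,1.6,-4.7,0,0,0,0.7],[0,1.6,-4.7,0,0,0,0.7],[0,1.6,-4.7,0,0,0,0.7],[0,1.6,-4.7,0,0,0,0.7],[0,1.6,-4.7,0,0,0,0.7],[0,1.4,-4.7,0,0,0,0.7],[0,1.4,-4.7,0,0,0,0.7],[0,1.3,-4.7,0,0,0,0.7],[0,1,-4.7,0,0,0,0.7],[0,0.8,-4.7,0,0,0,0.7],[0,0.6,-4.7,0,0,0,0.6],[0,0.5,-4.4,0,0,0,0.5],[0,0,0,0,0,0,0],[0,0,0,0,0,0,0]]]' 30
python3 - <<'E'
from h import *
from scipy.spatial.transform import Rotation as R
o=manip.get_obs(); A=R.from_quat(o['ee_rot']).as_matrix(); print(o['position'],A.round(3).tolist(),np.degrees(np.arctan2(A[1,1],A[0,1])),o['joint_pos'])
E
```

```text
clock: 2.1
position: [0.4625, -0.0959, 0.2311]
ee_rot: [0.149, 0.989, 0.0, -0.0]
ft_force: [0.2, 0.5, 0.4]
grip_width: 0.0
grasp_force: 0.0
[ 0.46252972 -0.09594147  0.23106851] [[-0.955, 0.295, -0.001], [0.295, 0.955, 0.0], [0.001, 0.0, -1.0]] 72.81955186066392 [-0.45506524 -0.03500113  0.55785973  1.87308193  0.01891839  1.298905
  1.36836726]
```

```bash
python3 -m crank '[[[0,0,0,-3.5,0,0,0],[0,0,0,-3.5,0,0,0],[0,0,0,-3.5,0,0,0],[0,0,0,-3.5,0,0,0],[0,0,0,-3,0,0,0],[0,0,0,-2.2,0,0,0],[0,0,0,0,0,0,0],[0,0,0,0,0,0,0]]]'
python3 - <<'E'
from h import *
im,d,p=grab('top','top2'); W=cloud(d,p)
c=cv2.resize(im[195:320,340:460],None,fx=6,fy=6,interpolation=cv2.INTER_CUBIC)[150:750]
s=grab('scene','scene2')[0]
s=cv2.resize(s[150:300,300:460],(640,600),interpolation=cv2.INTER_CUBIC)
cv2.imwrite('pics/c2.png',cv2.resize(np.hstack([cv2.resize(c,(720,600)),s]),(800,353))[:,:,::-1])
E
```

```text
clock: 3.1
position: [0.4632, -0.0959, 0.0401]
ee_rot: [0.149, 0.989, 0.0, 0.0]
ft_force: [-0.2, 0.2, -0.0]
grip_width: -0.001
grasp_force: 0.0
```

View pics/c2.png

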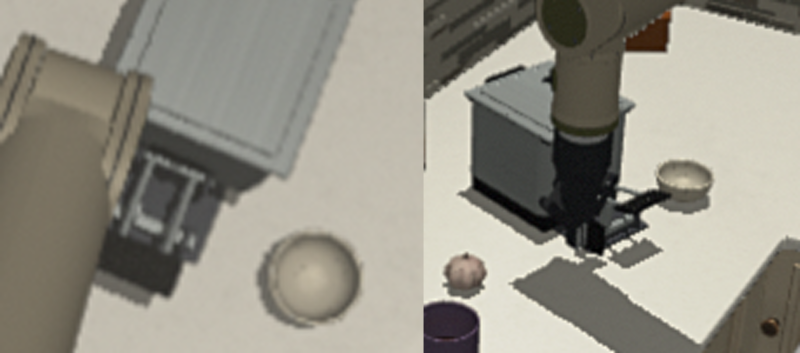

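The fingers stand just left of the tab, which is in the scene crop near (585,235). Now I push it along own -y.

```bash
python3 -m crank '[[[0,-0.15,-0.48,0,0,0,0],[0,-0.15,-0.48,0,0,0,0],[0,-0.15,-0.48,0,0,0,0],[0,-0.15,-0.48,0,0,0,0],[0,-0.15,-0.48,0,0,0,0],[0,-0.15,-0.48,0,0,0,0],[0,0,0,0,0,0,0],[0,0,0,0,0,0,0]]]'
```

```text
clock: 4.2
position: [0.4537, -0.1255, 0.0393]
ee_rot: [0.149, 0.989, -0.0, 0.0]
ft_force: [-0.0, -0.7, 0.3]
grip_width: -0.001
grasp_force: 0.0
```

```bash
for i in 1; do python3 -m crank '[[[0,-0.12,-0.38,0,0,0,0],[0,-0.12,-0.38,0,0,0,0],[0,0,0,0,0,0,0]]]'; done
```

```text
clock: 4.58
position: [0.4512, -0.1332, 0.0393]
ee_rot: [0.15, 0.989, 0.0, 0.0]
ft_force: [0.4, 1.1, -0.4]
grip_width: 0.004
grasp_force: 0.3
```

```bash
python3 -m crank '[[[0,-0.12,-0.38,0,0,0,0],[0,-0.12,-0.38,0,0,0,0],[0,0,0,0,0,0,0]]]'; python3 -m crank '[[[0,-0.09,-0.29,0,0,0,0],[0,0,0,0,0,0,0]]]';
```

```text
clock: 4.95
position: [0.4508, -0.1342, 0.0398]
ee_rot: [0.147, 0.989, 0.004, 0.0]
ft_force: [2.6, 28.0, 7.5]
grip_width: 0.005
grasp_force: 14.1
clock: 5.2
position: [0.4506, -0.1345, 0.04]
ee_rot: [0.146, 0.989, 0.005, 0.0]
ft_force: [4.7, 38.7, 10.6]
grip_width: -0.003
grasp_force: 19.4
```

The tab stopped hard (28–39 N), with the TCP at own y of about 65 mm. The tab face is therefore at about 50 mm, which is the unlocked stop. I back off and rise.

```bash
python3 -m crank '[[[0,0.3,0.95,0,0,0,0],[0,0.5,1.6,0,0,0,0],[0,0.7,2.2,0,0,0,0],[0,0,0,3,0,0,0],[0,0,0,4,0,0,0],[0,0,0,4,0,0,0],[0,0,0,0,0,0,0],[0,0,0,0,0,0,0]]]'
python3 - <<'E'
from h import *
im,d,p=grab('top','top3')
c=cv2.resize(im[235:315,340:420],(600,600),interpolation=cv2.INTER_CUBIC)
cv2.imwrite('pics/c3.png',c[:,:,::-1])
o=manip.get_obs()['position']; e=np.array([.4105,-.190])-o[:2]; print(e)
E
```

```text
clock: 6.2
position: [0.4626, -0.0961, 0.1488]
ee_rot: [0.15, 0.989, -0.0, -0.0]
ft_force: [-0.0, -0.6, -1.1]
grip_width: -0.003
grasp_force: 0.0
[-0.05185581 -0.09391807]
```

View pics/c3.png

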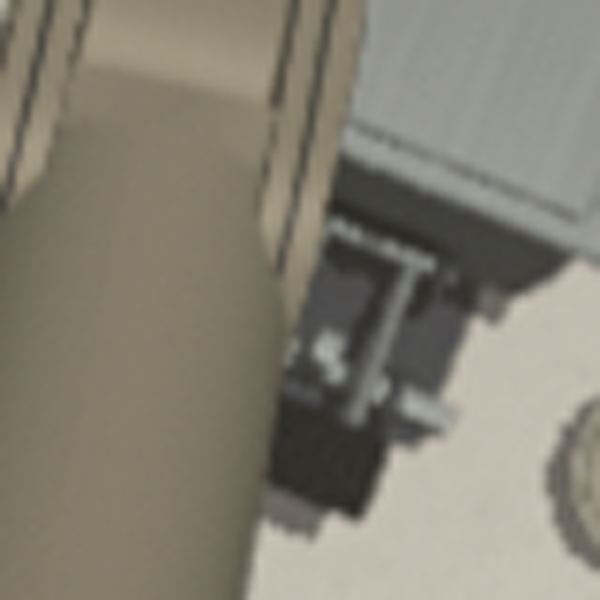

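The slide's end now sticks out to the right of the lever at about (430,412), so the lock is in. Next I move above the tread and down close to it.

```bash
python3 -m crank '[[[0,-1,-1.9,0,0,0,0],[0,-1.3,-2.5,0,0,0,0],[0,-1.6,-2.5,0,0,0,0],[0,-1.3,-2.5,0,0,0,0],[0,0,0,-2.5,0,0,0],[0,0,0,-2.5,0,0,0],[0,0,0,0,0,0,0],[0,0,0,0,0,0,0]]]'
python3 -m crank '[[[0,0,0,-0.5,0,0,0],[0,0,0,-0.5,0,0,0],[0,0,0,-0.5,0,0,0],[0,0,0,-0.5,0,0,0],[0,0,0,0,0,0,0]]]'
```

```text
clock: 7.25
position: [0.4108, -0.1906, 0.0998]
ee_rot: [0.15, 0.989, -0.0, -0.0]
ft_force: [1.0, 0.1, -0.8]
grip_width: -0.002
grasp_force: 0.0
clock: 7.88
position: [0.4109, -0.1899, 0.0792]
ee_rot: [0.149, 0.989, 0.0, -0.0]
ft_force: [-1.6, 1.1, 5.3]
grip_width: 0.004
grasp_force: 2.3
```

```bash
python3 -m crank '[[[0,0,0,-0.4,0,0,0],[0,0,0,-0.4,0,0,0],[0,0,0,-0.4,0,0,0],[0,0,0,-0.4,0,0,0],[0,0,0,-0.4,0,0,0],[0,-0.1,0,-0.4,0,0,0],[0,-0.1,0,-0.4,0,0,0],[0,0,0,-0.4,0,0,0],[0,0,0,-0.4,0,0,0],[0,0,0,-0.4,0,0,0],[0,0,0,-0.2,0,0,0],[0,0,0,0,0,0,0]]]'
```

```text
clock: 9.38
position: [0.4085, -0.19, 0.037]
ee_rot: [0.15, 0.989, -0.0, -0.001]
ft_force: [0.4, -0.7, 2.3]
grip_width: 0.004
grasp_force: 1.1
```

```bash
python3 - <<'E'
from h import *
s=grab('scene','scene4')[0]
t=grab('top','top4')[0][180:320,330:470]
s=cv2.resize(s[110:270,300:460],(400,400),interpolation=cv2.INTER_CUBIC)
cv2.imwrite('pics/c4.png',np.hstack([s,cv2.resize(t,(400,400))])[:,:,::-1])
E
```

```text
(no output)
```

View pics/c4.png

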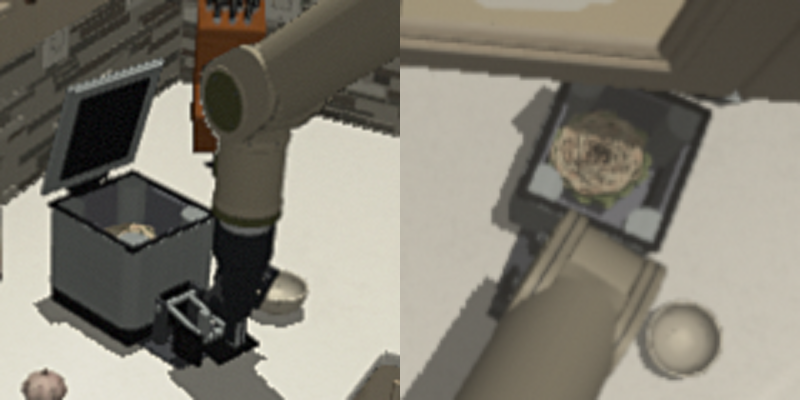

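The lid is standing wide open (left crop, about (105,125)) with the fingers on the tread. I hold it for over three seconds.

```bash
Z='[0,0,0,0,0,0,0]'; python3 -m crank '[[[0,0,0,-0.1,0,0,0],[0,0,0,0,0,0,0],[0,0,0,0,0,0,0],[0,0,0,0,0,0,0],[0,0,0,0,0,0,0],[0,0,0,0,0,0,0],[0,0,0,0,0,0,0],[0,0,0,0,0,0,0],[0,0,0,0,0,0,0],[0,0,0,0,0,0,0],[0,0,0,0,0,0,0],[0,0,0,0,0,0,0],[0,0,0,0,0,0,0],[0,0,0,0,0,0,0],[0,0,0,0,0,0,0],[0,0,0,0,0,0,0]]]'; python3 -m crank '[[[0,0,0,0,0,0,0],[0,0,0,0,0,0,0],[0,0,0,0,0,0,0],[0,0,0,0,0,0,0],[0,0,0,0,0,0,0],[0,0,0,0,0,0,0],[0,0,0,0,0,0,0],[0,0,0,0,0,0,0],[0,0,0,0,0,0,0],[0,0,0,0,0,0,0],[0,0,0,0,0,0,0],[0,0,0,0,0,0,0],[0,0,0,0,0,0,0],[0,0,0,0,0,0,0]]]'
```

```text
clock: 11.48
position: [0.4087, -0.19, 0.0365]
ee_rot: [0.15, 0.989, 0.0, -0.0]
ft_force: [-4.1, -0.6, 9.6]
grip_width: -0.0
grasp_force: 4.7
clock: 13.22
position: [0.4087, -0.19, 0.0365]
ee_rot: [0.15, 0.989, 0.0, -0.0]
ft_force: [-2.9, -0.6, 8.0]
grip_width: 0.001
grasp_force: 4.7
```

```bash
python3 -m crank '[[[0,0,0,0.1,0,0,0],[0,0,0,0.2,0,0,0],[0,0,0,0.2,0,0,0],[0,0,0,0.2,0,0,0],[0,0,0,0.2,0,0,0],[0,0,0,0.2,0,0,0],[0,0,0,0.2,0,0,0],[0,0,0,0.2,0,0,0],[0,0,0,0.2,0,0,0],[0,0,0,0.2,0,0,0],[0,0,0,0.2,0,0,0],[0,0,0,0.2,0,0,0],[0,0,0,0.2,0,0,0],[0,0.05,0,0.2,0,0,0],[0,0.05,0,0.2,0,0,0],[0,0,0,0.2,0,0,0]]]'; python3 -m crank '[[[0,0,0,0.2,0,0,0],[0,0,0,0.2,0,0,0],[0,0,0,0.2,0,0,0],[0,0,0,0.2,0,0,0],[0,0,0,0.2,0,0,0],[0,0,0,0.2,0,0,0],[0,0,0,0.2,0,0,0],[0,0,0,0.2,0,0,0],[0,0,0,0.2,0,0,0],[0,0,0,0.2,0,0,0],[0,0,0,0.2,0,0,0],[0,0,0,0.2,0,0,0],[0,0,0,0.2,0,0,0]]]'; python3 -m crank '[[[0,0,0,1,0,0,0],[0,0,0,2,0,0,0],[0,0,0,3,0,0,0],[0,0,0,4,0,0,0],[0,-1,3,0,0,0,0],[0,-1,4,0,0,0,0],[0,0,4,0,0,0,0],[0,0,4,0,0,0,0],[0,0,0,0,0,0,0],[0,0,0,0,0,0,0]]]'
python3 - <<'E'
from h import *
im,d,p=grab('top','top5'); W=cloud(d,p)
c=im[180:320,120:470]
s=grab('scene','scene5')[0][110:290,220:460]
W1=np.load('pics/top1W.npy')
for n,(u,v,r) in dict(garlic=(318,242,10),bowl=(428,298,16)).items():
  for w in(W1,W):
    w=w[v-r:v+r,u-r:u+r].reshape(-1,3); w=w[w[:,2]>.012]; print(n,np.nanmean(w,0))
cv2.imwrite('pics/c5.png',np.vstack([cv2.resize(c,(600,240)),cv2.resize(s,(600,360))])[:,:,::-1])
E
```

```text
clock: 15.22
position: [0.4102, -0.1902, 0.0676]
ee_rot: [0.149, 0.989, -0.0, 0.0]
ft_force: [-2.3, -0.6, 4.2]
grip_width: 0.004
grasp_force: 2.1
clock: 16.85
position: [0.4098, -0.1899, 0.0933]
ee_rot: [0.149, 0.989, 0.0, -0.0]
ft_force: [-0.3, -0.7, -0.1]
grip_width: -0.002
grasp_force: 0.0
clock: 18.1
position: [0.3901, -0.0406, 0.1938]
ee_rot: [0.15, 0.989, -0.0, 0.0]
ft_force: [-0.5, -0.1, 0.4]
grip_width: -0.002
grasp_force: 0.0
garlic [0.56519669 0.00896375 0.03436517]
garlic [0.53864313 0.00631539 0.14469793]
bowl [ 0.42342806 -0.3569934   0.02575054]
bowl [ 0.42392087 -0.35656122  0.0256014 ]
```

View pics/c5.png

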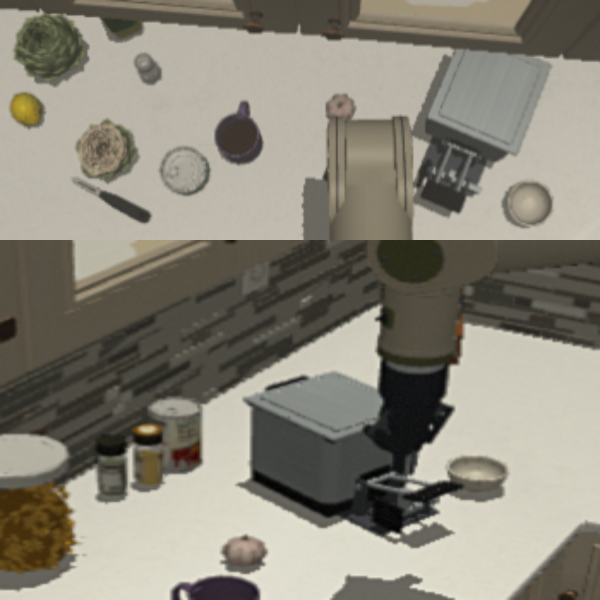

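The lid is shut, the lever is up, and the tab is in (top crop, about (430,160)). The bystanders are where they stood and the hand is clear, so I hand in.

```bash
python3 -c "
from workcell import job; print(job.hand_in())"
```

```text
the job is handed in; nothing more can be done
None
```

The job is handed in: I pushed the lock fully in, held the lid wide open for over three seconds, and eased it shut at about 16 mm/s; in the last pictures the lid is shut, nothing else has moved and the hand is clear (no verdict came back).

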